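Find the full polish tin by its weight and stow it in the caddy

TASK

Four identical-looking polish tins stand on the bench: one is full, the other three are nearly used up. Find the full tin by feeling its weight and gently stand it upright on the floor of the empty bay of the green caddy's top tray. Leave the other three tins standing upright on the bench, and do not disturb the jar, the brush or the shoe horn.

Things in the scene. Friction and masses are not known exactly. Their poses are not given: they have to be found in the camera images.
- tin_a: one of four identical-looking closed aluminium polish tins: upright cylinder 64 mm across, 76 mm tall, loose; origin at the centre of its underside, z up its axis. One tin is full and weighs 280 to 360 g in all, the other three 80 to 95 g; which is full changes from start to start and cannot be seen. A grip of 40 N does no harm
- tin_b: one of four identical-looking closed aluminium polish tins: upright cylinder 64 mm across, 76 mm tall, loose; origin at the centre of its underside, z up its axis. One tin is full and weighs 280 to 360 g in all, the other three 80 to 95 g; which is full changes from start to start and cannot be seen. A grip of 40 N does no harm
- tin_c: one of four identical-looking closed aluminium polish tins: upright cylinder 64 mm across, 76 mm tall, loose; origin at the centre of its underside, z up its axis. One tin is full and weighs 280 to 360 g in all, the other three 80 to 95 g; which is full changes from start to start and cannot be seen. A grip of 40 N does no harm
- tin_d: one of four identical-looking closed aluminium polish tins: upright cylinder 64 mm across, 76 mm tall, loose; origin at the centre of its underside, z up its axis. One tin is full and weighs 280 to 360 g in all, the other three 80 to 95 g; which is full changes from start to start and cannot be seen. A grip of 40 N does no harm
- caddy: green plastic caddy, two stacked tiers, fixed; 191 mm (its x) by 261 mm (its y) over the rim, 86 mm high; origin at the centre of its underside, z up. Lower tier closed; upper tier an open tray split by a wall across the middle into two bays: the one at its -y end is empty, the one at its +y end holds a fixed sponge case and dauber brush up to 91 mm above the bench
- bay (a point): centre of the floor of the empty bay, 54 mm above the bench; axes as the caddy's. The bay's floor is clear for 176 mm along x and 121 mm along y, with walls 32 mm high around it
- jar: small glass jar with a black screw lid, 52 mm across, 75 mm tall, loose, a bystander; origin at the centre of its underside
- suede_brush: suede brush lying bristles down, 44 x 150 x 32 mm, long axis its y, loose, a bystander; origin at the centre of its underside
- shoe_horn: flat wooden shoe horn 200 mm long (its y), up to 38 mm wide, 10 mm thick, loose, a bystander; origin at its underside, 11 mm from mid-length towards its broad end
Not all that is in view belongs to the job. Leave any blue or red look-alike of the tin_a alone.

How it is judged (in metres and radians):
At the end, for the whole second after the job is handed in: The full tin stands (within 0.1 rad of upright, underside within 5 mm of the floor) anywhere in the empty bay of the caddy's tray, its weight of more than 1.8 N resting on the caddy; the other three tins stand on the bench (underside below 6 mm, within 0.1 rad of upright); all are at rest (((x of tin_a in the frame of bay between -0.056 and 0.056 m and y of tin_a in the frame of bay between -0.03 and 0.03 m and z of tin_a in the frame of bay between -0.005 and 0.005 m and height (world z) of each of tin_b, tin_c, tin_d below 0.006 m) or (x of tin_b in the frame of bay between -0.056 and 0.056 m and y of tin_b in the frame of bay between -0.03 and 0.03 m and z of tin_b in the frame of bay between -0.005 and 0.005 m and height (world z) of each of tin_a, tin_c, tin_d below 0.006 m) or (x of tin_c in the frame of bay between -0.056 and 0.056 m and y of tin_c in the frame of bay between -0.03 and 0.03 m and z of tin_c in the frame of bay between -0.005 and 0.005 m and height (world z) of each of tin_a, tin_b, tin_d below 0.006 m) or (x of tin_d in the frame of bay between -0.056 and 0.056 m and y of tin_d in the frame of bay between -0.03 and 0.03 m and z of tin_d in the frame of bay between -0.005 and 0.005 m and height (world z) of each of tin_a, tin_b, tin_c below 0.006 m)) and contact force between caddy and anything else above 1.8 N and angle between each of tin_a, tin_b, tin_c, tin_d's own z axis and vertical below 0.1 rad and linear speed of each of tin_a, tin_b, tin_c, tin_d below 0.02 m/s); the robot touches nothing.
It fails at once if the jar is shifted by more than 30 mm (distance of jar from where it was at the start of the episode above 0.03 m).
It fails at once if the suede brush is shifted by more than 30 mm (distance of suede_brush from where it was at the start of the episode above 0.03 m).
It fails at once if the shoe horn is shifted by more than 30 mm (distance of shoe_horn from where it was at the start of the episode above 0.03 m).
It fails at once if the caddy is struck or pressed with more than 60 N (a tin dropped or slammed into it) (contact force between caddy and anything else above 60 N).
It fails at once if a tin is dropped into the caddy's bay (moving faster than 0.6 m/s within 30 mm of its floor) ((x of tin_a in the frame of bay between -0.056 and 0.056 m and y of tin_a in the frame of bay between -0.03 and 0.03 m and z of tin_a in the frame of bay between -0.01 and 0.03 m and linear speed of tin_a above 0.6 m/s) or (x of tin_b in the frame of bay between -0.056 and 0.056 m and y of tin_b in the frame of bay between -0.03 and 0.03 m and z of tin_b in the frame of bay between -0.01 and 0.03 m and linear speed of tin_b above 0.6 m/s) or (x of tin_c in the frame of bay between -0.056 and 0.056 m and y of tin_c in the frame of bay between -0.03 and 0.03 m and z of tin_c in the frame of bay between -0.01 and 0.03 m and linear speed of tin_c above 0.6 m/s) or (x of tin_d in the frame of bay between -0.056 and 0.056 m and y of tin_d in the frame of bay between -0.03 and 0.03 m and z of tin_d in the frame of bay between -0.01 and 0.03 m and linear speed of tin_d above 0.6 m/s)).
It also fails if it takes over 64 s, if anything falls off the work surface, if the arm or the gripper's body presses on something with over 40 N, if the wrist force passes 120 N, or if a joint passes its speed limit or range.

ROBOT

A 6-joint arm with a two-finger parallel gripper is mounted at the origin on the work surface. World frame = base frame: x ahead of the robot, y to its left, z up, the work surface at z = 0. Lengths are in mm, angles in degrees, forces in N, time in s.
With the tool pointing down it reaches from about 350 to 850 mm from the base axis. Payload 8.1 kg.
Tool frame: the origin (TCP) lies midway between the tips of the shut fingers; the grasp point (between the pads) lies 19 mm behind it (r.pinch_z is the distance from the TCP to the grasp point, in mm); z points along the fingers, y is the line along which they close (so a half turn about z gives the same grasp; the last joint's range is limited). The gripper opens to 85 mm and grips with 20 to 120 N. Pads are 22 mm wide; open, the fingers measure 114 mm over their backs; the gripper's body (76 mm by 85 mm) begins 54 mm behind the grasp point. The pads swing forward as they close: fully open they stand 13 mm farther back than shut.
Start: joints at [-75.023, 7.471, 85.268, -0, 87.261, -4.893], TCP at [203.954, -564.277, 231.292] pointing down, gripper open.
Joint ranges: [-169.43, 169.43], [-51.17, 129.36], [1.28, 143.12], [-76.62, 256.62], [0, 156.53], [-152.29, 152.29]. Speed limits (degrees/s): [136.94, 136.94, 159.86, 180, 180, 180].

INTERFACE

Orientations are given as [roll, pitch, yaw] about the fixed x, y, z axes, in that order (R = Rz(yaw) Ry(pitch) Rx(roll)).
In Python, from bench import r gives the robot as it stands.
- The arm moves only by the shell command python3 -m jog 'ROWS' [OPENING] [FORCE]. ROWS is JSON, one flat list of numbers, 6 for each row, row after row: the shift along the tool's x, y, z in m, then the turn, a rotation vector about the tool's x, y, z in rad. A call has 1 to 8 rows; each row is the pose to reach, as a shift and turn from the pose commanded when the call began, along the tool's axes at that moment; what a row does not reach only later rows make up. A row lasts 1/8 s, in which the tool goes at most 62.5 mm and 10.7 degrees, less where a joint would pass 70% of its speed; a pose out of reach is approached as far as the arm can. A call with a gripper value outside its range is refused whole. OPENING is the opening, from -1 (shut) to 1 (fully open), set as the call begins (- or left out, the last holds). The fingers move at their own pace and stop on an object; FORCE is the grip in N (left out, the last holds). Time passes only in rows, so rows that repeat a pose let the fingers close. It gives the time, the measured TCP pose, the force, the opening and the grip force at its end, in the units of the state.
- r.sense(): the state, without advancing time (a new reading comes with each control period).
- r.snapshot(name): name is "side" or "top"; returns a dict with "pixels" (384x512x3 uint8, red, green, blue), "range_z" (384x512 float32, mm along the optical axis (not along the pixel's ray), 0 where there is no reading), "K" (3x3 intrinsics, pixels), "rvec" (rotation vector, rad) and "tvec" (3), from world to camera coordinates, as OpenCV has them. Camera axes: x right, y down, z forward; pixel columns grow to the right and rows downward; lengths in mm; the calibration is good to about 2 mm. A picture is of the moment at which its call begins.
- r.hand_in(): hands the job in; it is judged then, once.
Trained networks look in a picture, given as the dict that the camera call returned (one of the last four; its "shot" number tells which), for a name from the list of things; names that differ only in an ending like _2 or _b are one class to them, and where a whole thing is asked for, a point or a joint stands for the part that bears it (a point fixed in the world has none). Each returns a list of dicts, best first, with "score" (0 to 1); they miss things now and then, are a little off and sometimes report something else, mostly with a low value. They report only what shows in the picture. A call takes as long as a camera call. They do not tell look-alikes from the thing itself.
- r.look_for(picture, target): "bbox" ([left, top, right, bottom] in pixels, round what is visible of it).
- r.outline_of(picture, target): "region" (384x512 bool, what is visible of it) and "bbox" ([left, top, right, bottom] in pixels, round what is visible of it).
The state is a dict: "time": time; "joint_pos": joint angles; "qd": joint speeds; "joint_efforts": joint torques, N m; "tool_pos": TCP position; "tcp_rot": TCP orientation; "ft_force": force on the tool from outside, world axes, zero at the start; "wrist_torque": the same for the moment, N m; "finger_gap": finger opening in mm; "grip_force": force on a finger pad.
Only numpy, scipy, OpenCV 4.12 (cv2) and the standard library are available. Lean on these libraries where they do the work, as an engineer would, in place of code of your own. Each camera call takes 0.05 s, during which the arm holds its last target. There are 200 camera calls.

## Working session

There is one attempt and no reset: what is moved stays moved. The work goes in short steps, Python scripts to look and compute and a shell command to move; the robot and the scene stay as the last step left them, time stands still between calls to the robot, and variables do not carry over. Pictures are saved under pics/ and viewed, at most 10 in all, crops included, and the job is handed in when it is done.

```bash
mkdir -p pics; ls
cat > h.py <<'E'
import numpy as np,cv2
from bench import r
def world(p,region=None):
    v,u=np.nonzero((p["range_z"]>0)&(region if region is not None else True))
    z=p["range_z"][v,u]; K=p["K"]
    c=np.stack([(u-K[0,2])/K[0,0]*z,(v-K[1,2])/K[1,1]*z,z],1)
    R=cv2.Rodrigues(np.array(p["rvec"],float))[0]
    return (c-np.array(p["tvec"]).ravel())@R, u,v
def save(p,n): cv2.imwrite("pics/"+n,p["pixels"][:,:,::-1])
E
python3 - <<'E'
from h import *
s=r.sense(); print({k:np.round(v,2) for k,v in s.items()}, r.pinch_z)
P={n:r.snapshot(n) for n in("top","side")}
cv2.imwrite("pics/a.png",cv2.resize(np.hstack([P["top"]["pixels"],P["side"]["pixels"]])[:,:,::-1],(800,300)))
save(P["top"],"top.png")
for n,p in P.items():
  for t in("tin_a","caddy","jar","suede_brush","shoe_horn"):
    for o in r.outline_of(p,t):
      w,_,_=world(p,o["region"])
      if len(w)<5: print(n,t,"few");continue
      zt=np.percentile(w[:,2],90); top=w[w[:,2]>zt-6]
      print(n,t,round(o["score"],2),np.round(o["bbox"]),"ztop",round(zt),"topmid",np.round((np.percentile(top,2,0)+np.percentile(top,98,0))/2),"ext",np.round(np.ptp(np.percentile(top,[2,98],axis=0),axis=0)), np.round(p["pixels"][o["region"]].mean(0)))
E
```

```text
pics
{'time': np.float64(0.0), 'joint_pos': array([-75.02,   7.52,  85.33,  -0.  ,  87.26,  -4.89]), 'qd': array([ 0.03, -0.06,  0.08, -0.13, -0.11,  0.06]), 'joint_efforts': array([ 0.000e+00, -5.694e+01, -5.005e+01,  0.000e+00,  1.000e-02,
       -0.000e+00]), 'tool_pos': array([ 203.81, -563.73,  230.22]), 'tcp_rot': array([-1.7989e+02, -1.0000e-02,  1.9870e+01]), 'ft_force': array([-0.31, -0.56, -0.44]), 'wrist_torque': array([-0.  , -0.  , -0.03]), 'grip_force': np.float64(0.0), 'finger_gap': np.float64(85.36)} 18.700000000000003
top tin_a 0.92 [354. 172. 380. 195.] ztop 78 topmid [ 594. -361.   77.] ext [57. 58.  8.] [97. 15. 14.]
top tin_a 0.88 [284. 222. 308. 247.] ztop 78 topmid [ 451. -163.   76.] ext [55. 57.  8.] [117. 118. 116.]
top tin_a 0.74 [238. 164. 261. 196.] ztop 78 topmid [603. -28.  77.] ext [57. 56.  9.] [107. 108. 106.]
top tin_a 0.73 [312. 148. 334. 178.] ztop 78 topmid [ 640. -234.   77.] ext [56. 56.  8.] [102. 103. 101.]
top tin_a 0.71 [356. 207. 387. 234.] ztop 78 topmid [ 488. -361.   76.] ext [57. 58.  8.] [101. 102. 100.]
top tin_a 0.61 [362. 247. 394.
[... 1508 characters left out ...]
518. -471.   74.] ext [57. 60.  7.] [115.  30.  25.]
side tin_a 0.22 [148. 265. 182. 328.] ztop 33 topmid [708. 235.  31.] ext [ 62. 139.   6.] [101.  69.  40.]
side caddy 0.64 [215. 264. 344. 383.] ztop 90 topmid [456. 284.  88.] ext [215. 253.   9.] [22. 82. 36.]
side jar 0.89 [167. 210. 195. 248.] ztop 75 topmid [752.  63.  73.] ext [42. 40.  7.] [78. 84. 78.]
side jar 0.69 [244. 159. 266. 192.] ztop 75 topmid [ 639. -232.   73.] ext [57. 58.  7.] [108. 110. 106.]
side suede_brush 0.88 [148. 266. 184. 327.] ztop 33 topmid [708. 235.  31.] ext [ 62. 138.   6.] [102.  70.  42.]
side shoe_horn 0.97 [194. 166. 226. 209.] ztop 11 topmid [ 773. -182.    9.] ext [ 30. 181.   7.] [131. 108.  68.]
```

View pics/top.png

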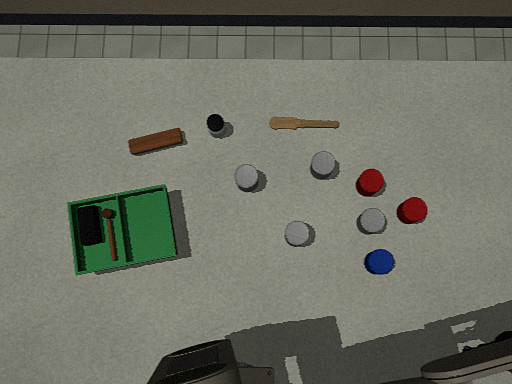

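View pics/a.png

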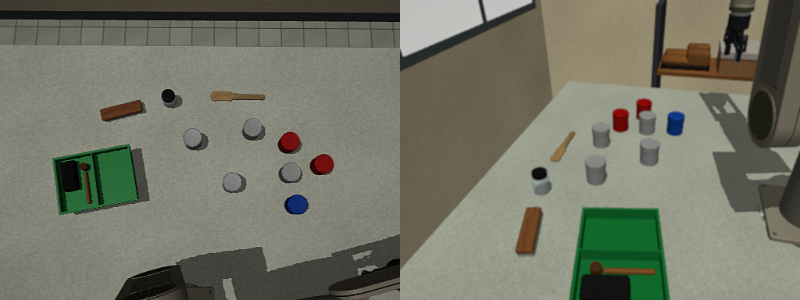

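The top view shows four grey tins at px (246,177), (323,164), (298,233) and (372,221). The look-alikes are red at (371,182) and (413,210), and blue at (380,262). The black-lidded jar is at (215,122). I choose the four grey ones. The empty bay is the caddy's right half, around (147,225).

Run:
```python
from h import *
p=r.snapshot("top"); w,u,v=world(p)
px=p["pixels"][v,u].astype(int)
g=(px[:,1]>1.5*px[:,0])&(px[:,1]>1.3*px[:,2])&(w[:,1]>100)&(w[:,0]>250)
rim=w[g&(w[:,2]>80)]; print(cv2.minAreaRect(rim[:,:2].astype(np.float32)), len(rim), np.median(rim[:,2]))
fl=w[g&(abs(w[:,2]-55)<6)&(w[:,1]<310)]; print(cv2.minAreaRect(fl[:,:2].astype(np.float32)),len(fl),np.median(fl[:,2]))
cv2.imwrite("pics/crop.png",cv2.resize(p["pixels"][140:285,225:435,::-1],(780,540),interpolation=cv2.INTER_CUBIC))
s=r.sense();R=cv2.Rodrigues(np.zeros(3))[0]
y=np.radians(19.87); 
for n,t in dict(D=(488,-360),B=(640,-233),C=(451,-162),A=(602,-27)).items():
  d=np.array(t)-[203.9,-564.3]; print(n,np.round([d@[np.cos(y),np.sin(y)],d@[np.sin(y),-np.cos(y)]]))
```

```text
((456.6307067871094, 292.7273254394531), (190.98745727539062, 261.0978698730469), 11.679431915283203) 1264 86.25489854558809
((468.3498840332031, 244.78439331054688), (177.47711181640625, 159.144287109375), 10.076305389404297) 2980 54.61766048246213
D [337. -96.]
B [ 523. -163.]
C [ 369. -294.]
A [ 557. -370.]
```

View pics/crop.png

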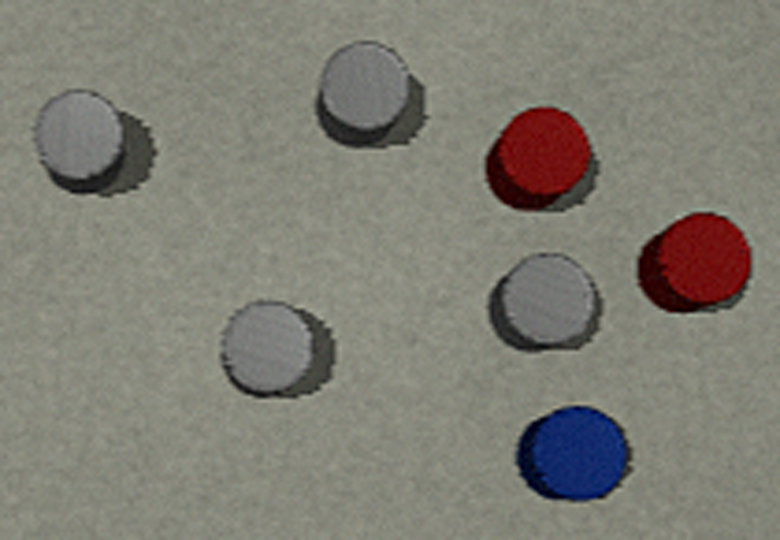

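The crop shows the four grey tins standing clear; the nearest red and blue tins are about 105 mm from tin D. The caddy fit of 191 x 261 mm at 11.7° yaw matches the given sizes, and puts the bay at about (470,231). I'll weigh D first.

```bash
python3 -m jog '[0.05,-0.015,0,0,0,0, 0.105,-0.03,0,0,0,0, 0.16,-0.046,0.02,0,0,0, 0.215,-0.062,0.05,0,0,0, 0.27,-0.077,0.07,0,0,0, 0.32,-0.091,0.09,0,0,0, 0.337,-0.096,0.1,0,0,0, 0.337,-0.096,0.1,0,0,0]' 1 30
```

```text
time: 1.65
tool_pos: [488.2, -358.6, 130.3]
tcp_rot: [-179.9, 0.1, 20.0]
ft_force: [-0.3, 0.4, 0.5]
finger_gap: 84.9
grip_force: 0.0
```

```bash
python3 -m jog '[0,0,0.04,0,0,0, 0,0,0.075,0,0,0, 0,0,0.091,0,0,0, 0,0,0.091,0,0,0]' 1 30 && python3 -m jog '[0,0,0,0,0,0, 0,0,0,0,0,0, 0,0,0,0,0,0, 0,0,0,0,0,0, 0,0,0,0,0,0, 0,0,0,0,0,0]' -1 30
python3 -m jog '[0,0,-0.01,0,0,0, 0,0,-0.025,0,0,0, 0,0,-0.03,0,0,0, 0,0,-0.03,0,0,0, 0,0,-0.03,0,0,0, 0,0,-0.03,0,0,0]'
python3 -m jog '[0,0,0,0,0,0]';python3 -m jog '[0,0,0,0,0,0]'
```

```text
time: 2.15
tool_pos: [487.1, -360.1, 39.9]
tcp_rot: [-179.9, 0.1, 19.8]
ft_force: [-0.0, 0.6, 0.3]
finger_gap: 85.3
grip_force: 0.0
time: 2.9
tool_pos: [489.5, -360.8, 42.7]
tcp_rot: [179.8, -0.1, 19.9]
ft_force: [-1.7, -1.6, 6.4]
finger_gap: 63.2
grip_force: 33.7
time: 3.65
tool_pos: [487.9, -359.1, 69.6]
tcp_rot: [-179.9, 0.0, 19.9]
ft_force: [0.2, 0.3, -1.1]
finger_gap: 63.3
grip_force: 33.2
time: 3.78
tool_pos: [488.0, -359.3, 69.8]
tcp_rot: [-180.0, 0.0, 19.9]
ft_force: [0.5, 0.0, -0.3]
finger_gap: 63.3
grip_force: 33.2
time: 3.9
tool_pos: [488.2, -359.4, 70.1]
tcp_rot: [-180.0, 0.0, 19.9]
ft_force: [0.0, -0.8, -1.3]
finger_gap: 63.2
grip_force: 33.2
```

About 0.9 N, so D is light. I'll set it back down and go to B.

```bash
python3 -m jog '[0,0,0.012,0,0,0, 0,0,0.022,0,0,0, 0,0,0.029,0,0,0, 0,0,0.029,0,0,0, 0,0,0.029,0,0,0]'
python3 -m jog '[0,0,0,0,0,0, 0,0,0,0,0,0, 0,0,0,0,0,0, 0,0,0,0,0,0]' 1
python3 -m jog '[0,0,-0.04,0,0,0, 0,0,-0.09,0,0,0, 0.045,-0.016,-0.1,0,0,0, 0.1,-0.036,-0.1,0,0,0, 0.15,-0.054,-0.1,0,0,0, 0.186,-0.067,-0.1,0,0,0, 0.186,-0.067,-0.09,0,0,0]'
```

```text
time: 4.53
tool_pos: [488.3, -359.3, 41.8]
tcp_rot: [-180.0, -0.0, 19.9]
ft_force: [-2.6, 3.2, 8.3]
finger_gap: 63.2
grip_force: 34.9
time: 5.03
tool_pos: [488.2, -359.4, 41.1]
tcp_rot: [-180.0, 0.0, 19.9]
ft_force: [-0.1, -0.5, 0.3]
finger_gap: 85.3
grip_force: 0.0
time: 5.9
tool_pos: [642.9, -231.0, 132.0]
tcp_rot: [179.9, -0.1, 20.1]
ft_force: [0.0, -0.1, 0.2]
finger_gap: 85.9
grip_force: 0.0
```

```bash
python3 -m jog '[0,0,0.04,0,0,0, 0,0,0.075,0,0,0, 0,0,0.09,0,0,0, 0,0,0.09,0,0,0]' 1 30 && python3 -m jog '[0,0,0,0,0,0, 0,0,0,0,0,0, 0,0,0,0,0,0, 0,0,0,0,0,0, 0,0,0,0,0,0, 0,0,0,0,0,0]' -1 30
python3 -m jog '[0,0,-0.01,0,0,0, 0,0,-0.025,0,0,0, 0,0,-0.03,0,0,0, 0,0,-0.03,0,0,0, 0,0,-0.03,0,0,0, 0,0,-0.03,0,0,0]'
python3 -m jog '[0,0,0,0,0,0]';python3 -m jog '[0,0,0,0,0,0]'
```

```text
time: 6.4
tool_pos: [639.0, -233.4, 40.0]
tcp_rot: [-179.9, 0.1, 19.8]
ft_force: [0.6, -1.0, 0.8]
finger_gap: 85.5
grip_force: 0.0
time: 7.15
tool_pos: [642.0, -234.0, 43.8]
tcp_rot: [179.8, -0.2, 19.9]
ft_force: [0.6, 0.7, 6.2]
finger_gap: 63.3
grip_force: 33.7
time: 7.9
tool_pos: [639.9, -233.0, 70.5]
tcp_rot: [-180.0, 0.0, 19.9]
ft_force: [-0.4, 0.6, -1.4]
finger_gap: 63.0
grip_force: 33.2
time: 8.02
tool_pos: [640.2, -233.1, 70.8]
tcp_rot: [-180.0, 0.0, 19.9]
ft_force: [-0.8, 0.0, -0.2]
finger_gap: 63.4
grip_force: 33.2
time: 8.15
tool_pos: [640.3, -233.2, 71.1]
tcp_rot: [-180.0, 0.0, 19.9]
ft_force: [-0.2, 0.1, -1.0]
finger_gap: 63.3
grip_force: 33.2
```

B is also light. Next is C.

```bash
python3 -m jog '[0,0,0.012,0,0,0, 0,0,0.022,0,0,0, 0,0,0.029,0,0,0, 0,0,0.029,0,0,0, 0,0,0.029,0,0,0]'
python3 -m jog '[0,0,0,0,0,0, 0,0,0,0,0,0, 0,0,0,0,0,0, 0,0,0,0,0,0]' 1
python3 -m jog '[0,0,-0.04,0,0,0, 0,0,-0.09,0,0,0, -0.038,-0.032,-0.1,0,0,0, -0.076,-0.064,-0.1,0,0,0, -0.114,-0.096,-0.1,0,0,0, -0.145,-0.123,-0.1,0,0,0, -0.154,-0.131,-0.09,0,0,0, -0.154,-0.131,-0.09,0,0,0]'
python3 -m jog '[0,0,0.04,0,0,0, 0,0,0.075,0,0,0, 0,0,0.09,0,0,0, 0,0,0.09,0,0,0]' 1 30 && python3 -m jog '[0,0,0,0,0,0, 0,0,0,0,0,0, 0,0,0,0,0,0, 0,0,0,0,0,0, 0,0,0,0,0,0, 0,0,0,0,0,0]' -1 30
python3 -m jog '[0,0,-0.01,0,0,0, 0,0,-0.025,0,0,0, 0,0,-0.03,0,0,0, 0,0,-0.03,0,0,0, 0,0,-0.03,0,0,0, 0,0,-0.03,0,0,0]'
python3 -m jog '[0,0,0,0,0,0]';python3 -m jog '[0,0,0,0,0,0]'
```

```text
time: 8.78
tool_pos: [640.7, -233.2, 43.3]
tcp_rot: [180.0, -0.0, 19.9]
ft_force: [-3.7, 1.9, 9.7]
finger_gap: 63.7
grip_force: 34.6
time: 9.28
tool_pos: [640.3, -233.2, 42.0]
tcp_rot: [-180.0, 0.0, 19.9]
ft_force: [0.1, -0.2, 0.4]
finger_gap: 85.5
grip_force: 0.0
time: 10.28
tool_pos: [450.1, -161.9, 131.8]
tcp_rot: [-180.0, 0.0, 19.9]
ft_force: [0.7, 0.7, 0.9]
finger_gap: 85.0
grip_force: 0.0
time: 10.78
tool_pos: [450.8, -162.2, 41.7]
tcp_rot: [-179.9, 0.1, 19.9]
ft_force: [0.1, 1.4, 0.4]
finger_gap: 85.3
grip_force: 0.0
time: 11.52
tool_pos: [452.7, -163.3, 44.3]
tcp_rot: [179.8, -0.2, 19.9]
ft_force: [-0.0, -0.9, 6.0]
finger_gap: 63.0
grip_force: 34.4
time: 12.28
tool_pos: [450.6, -162.2, 71.7]
tcp_rot: [-180.0, 0.0, 19.9]
ft_force: [0.2, 0.4, -2.8]
finger_gap: 63.2
grip_force: 34.2
time: 12.4
tool_pos: [450.8, -162.2, 71.9]
tcp_rot: [-180.0, 0.0, 19.9]
ft_force: [0.7, 0.6, -3.4]
finger_gap: 63.0
grip_force: 34.2
time: 12.52
tool_pos: [450.9, -162.3, 72.1]
tcp_rot: [-180.0, 0.0, 19.9]
ft_force: [-0.4, 0.5, -3.2]
finger_gap: 63.4
grip_force: 34.2
```

C is the full tin at about 3.2 N. I'll carry it to the bay.

```bash
python3 -m jog '[0,0,-0.03,0,0,0, 0,0,-0.07,0,0,0, 0.01,-0.025,-0.09,0,0,0, 0.03,-0.07,-0.09,0,0,0, 0.05,-0.12,-0.09,0,0,0, 0.07,-0.17,-0.09,0,0,0, 0.09,-0.215,-0.09,0,0,0, 0.11,-0.26,-0.09,0,0,0]'
python3 -m jog '[0.015,-0.035,0,0,0,0, 0.03,-0.07,0,0,0,0, 0.04,-0.09,0,0,0,0, 0.04,-0.093,0,0,0,0, 0.04,-0.093,0,0,0,0, 0.04,-0.093,0,0,0,0]'
python3 - <<'E'
from h import *
p=r.snapshot("top");q=r.snapshot("side")
cv2.imwrite("pics/b.png",np.hstack([cv2.resize(x["pixels"][a:b,c:d,::-1],(400,400)) for x,a,b,c,d in((p,130,290,50,210),(q,224,384,190,350))]))
E
```

```text
time: 13.52
tool_pos: [466.1, 121.2, 162.5]
tcp_rot: [180.0, -0.0, 19.9]
ft_force: [0.6, -1.0, -3.9]
finger_gap: 63.1
grip_force: 35.6
time: 14.28
tool_pos: [472.1, 219.8, 162.2]
tcp_rot: [180.0, 0.0, 19.8]
ft_force: [-0.0, -0.3, -3.0]
finger_gap: 62.9
grip_force: 35.6
```

View pics/b.png

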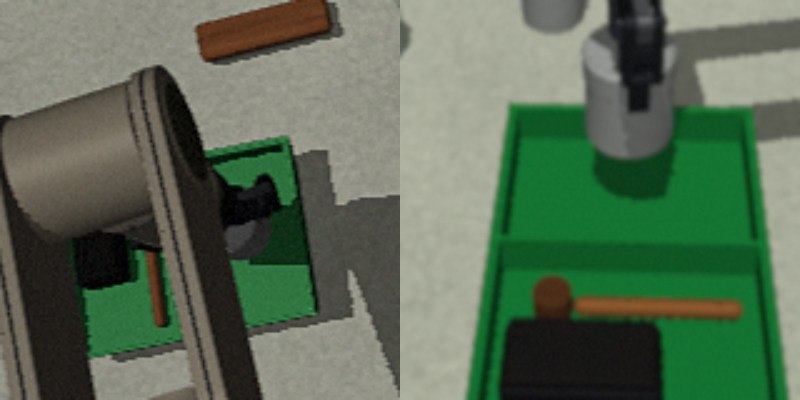

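The tin hangs upright over the empty bay: its shadow is on the bay floor in the side crop at (630,180), and the divider is clear. I'll lower it slowly.

```bash
python3 -m jog '[0,0,0.015,0,0,0, 0,0,0.03,0,0,0, 0,0,0.043,0,0,0, 0,0,0.053,0,0,0, 0,0,0.06,0,0,0, 0,0,0.06,0,0,0, 0,0,0.06,0,0,0]'
python3 -m jog '[0,0,0.002,0,0,0, 0,0,0.004,0,0,0, 0,0,0.004,0,0,0]'
```

```text
time: 15.25
tool_pos: [472.5, 220.8, 102.8]
tcp_rot: [180.0, -0.0, 19.9]
ft_force: [-0.4, -0.1, -2.9]
finger_gap: 62.9
grip_force: 35.6
time: 15.62
tool_pos: [472.3, 220.7, 98.6]
tcp_rot: [180.0, -0.0, 19.9]
ft_force: [-1.0, -0.7, -0.9]
finger_gap: 63.0
grip_force: 35.8
```

Weight is transferring to the floor. I'll press 1 mm more, release, and retreat.

```bash
python3 -m jog '[0,0,0.001,0,0,0, 0,0,0.001,0,0,0]'
python3 -m jog '[0,0,0,0,0,0, 0,0,0,0,0,0, 0,0,0,0,0,0, 0,0,0,0,0,0]' 0.8
python3 -m jog '[0,0,-0.02,0,0,0, 0,0,-0.05,0,0,0, 0,0,-0.1,0,0,0, 0,0.04,-0.12,0,0,0, 0,0.09,-0.14,0,0,0, 0,0.14,-0.14,0,0,0, 0,0.19,-0.14,0,0,0, 0,0.24,-0.14,0,0,0]'
python3 -m jog '[0,0.04,0,0,0,0, 0,0.07,0,0,0,0, 0,0.07,0,0,0,0, 0,0.07,0,0,0,0]'
python3 - <<'E'
from h import *
P={n:r.snapshot(n) for n in("top","side")}
cv2.imwrite("pics/c.png",cv2.resize(np.hstack([P["top"]["pixels"],P["side"]["pixels"]])[:,:,::-1],(800,300)))
a=np.radians(11.68);c=np.array([470,231])
for n,p in P.items():
  for o in r.outline_of(p,"tin_a"):
    w,_,_=world(p,o["region"]); zt=np.percentile(w[:,2],90); top=w[w[:,2]>zt-6]
    m=(np.percentile(top,2,0)+np.percentile(top,98,0))/2; d=m[:2]-c
    print(n,round(o["score"],2),round(zt),np.round(m),np.round(p["pixels"][o["region"]].mean(0)),"bay",np.round([d@[np.cos(a),np.sin(a)],d@[-np.sin(a),np.cos(a)]]))
E
```

```text
time: 15.88
tool_pos: [472.5, 220.7, 98.6]
tcp_rot: [180.0, -0.0, 19.9]
ft_force: [-4.9, -2.0, 8.4]
finger_gap: 63.3
grip_force: 36.7
time: 16.38
tool_pos: [472.1, 220.6, 97.2]
tcp_rot: [-180.0, 0.0, 19.9]
ft_force: [0.7, 0.8, 0.4]
finger_gap: 76.9
grip_force: 0.0
time: 17.38
tool_pos: [554.1, -6.7, 237.4]
tcp_rot: [180.0, -0.0, 19.9]
ft_force: [0.2, 0.0, -0.5]
finger_gap: 76.7
grip_force: 0.0
time: 17.88
tool_pos: [577.3, -70.4, 237.1]
tcp_rot: [-180.0, 0.0, 19.9]
ft_force: [0.2, 0.4, -0.2]
finger_gap: 76.9
grip_force: 0.0
top 0.92 78 [ 383. -379.   77.] [ 22.  45. 109.] bay [-209. -580.]
top 0.87 79 [ 594. -360.   77.] [113.  18.  17.] bay [   2. -604.]
top 0.72 132 [472. 220. 130.] [127. 127. 126.] bay [ -0. -12.]
top 0.7 78 [ 519. -472.   77.] [110.  20.  19.] bay [ -94. -698.]
top 0.59 78 [ 487. -357.   76.] [119. 119. 117.] bay [-102. -579.]
top 0.54 78 [586. -30.  76.] [103. 104. 102.] bay [  61. -279.]
side 0.97 76 [601. -26.  74.] [111. 114. 110.] bay [  76. -278.]
side 0.94 130 [472. 223. 128.] [113. 116. 112.] bay [-0. -8.]
side 0.91 75 [ 382. -378.   74.] [ 31.  58. 108.] bay [-210. -578.]
side 0.9 75 [ 487. -357.   73.] [109. 111. 107.] bay [-103. -579.]
side 0.73 76 [ 517. -470.   74.] [118.  28.  24.] bay [ -96. -696.]
side 0.63 75 [ 594. -359.   74.] [114.  24.  20.] bay [   2. -603.]
side 0.63 90 [456. 284.  89.] [26. 84. 39.] bay [-3. 55.]
side 0.61 75 [ 639. -231.   74.] [93. 95. 92.] bay [  72. -487.]
```

View pics/c.png

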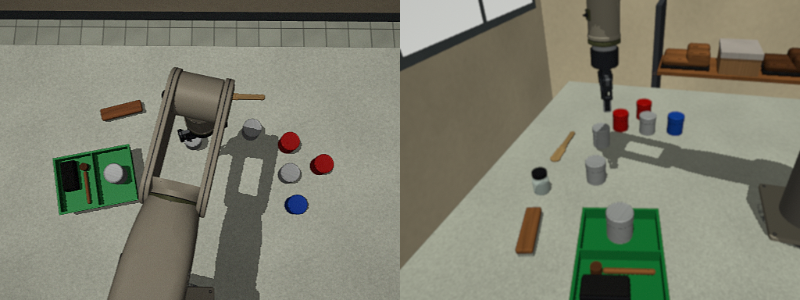

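The full tin stands upright in the bay at (113,173), 12 mm or less from its centre, with its top at about 130 mm. The other three stand on the bench, the bystanders look unmoved, and the arm is clear.

```bash
python3 -c "
from bench import r
print(r.hand_in())"
```

```text
the job is handed in; nothing more can be done
None
```

I found the full tin by weight (about 3.2 N, against about 1 N for each of the two others I lifted; the fourth I left untouched) and stood it upright in the caddy's empty bay. The other three tins stand on the bench and the job is handed in at about 18 s, with no verdict returned.

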